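# Clamp a dry box and crack its sticky lid

### The arm

A 6-joint arm with a two-finger parallel gripper is mounted at the origin on the work surface. World frame = base frame: x ahead of the robot, y to its left, z up, the work surface at z = 0. Lengths are in m, angles in rad, forces in N, time in s.
With the tool pointing down it reaches from about 0.4 to 0.825 m from the base axis. Payload 7 kg.
Tool frame: the origin (TCP) lies on the centre line of the jaws, within the pads' length; the fingertips stand 11 mm ahead of it and the grasp point (between the pads) lies 8 mm behind it; z points along the fingers, y is the direction in which the jaws open and shut (so a half turn about z gives the same grasp; the last joint's range is limited). The gripper opens to 88 mm and grips with 3 to 60 N. Pads are 19 mm wide; open, the fingers measure 130 mm over their backs; the gripper's body (78 mm by 193 mm) begins 47 mm behind the grasp point.
Start: joints at [1.433, 0.359, 0.012, 0, -1.224, -0.288], TCP at [0.279, 0.615, 0.238] pointing down, gripper open.
Joint ranges: [-3.07, 3.07], [-1.43, 2.12], [-1.02, 1.25], [-3.03, 1.67], [-3.05, -0], [-3.03, 3.03]. Speed limits (rad/s): [2.39, 2.39, 3.01, 3.14, 3.14, 3.14].

### API

Orientations are given as [roll, pitch, yaw] about the fixed x, y, z axes, in that order (R = Rz(yaw) Ry(pitch) Rx(roll)).
In Python, from station import * gives the robot as it stands.
- The arm moves only by the tool play_rows, never from a script. Its argument "targets" is a list of rows, each a list of 7 numbers: the turn, a rotation vector about the world's x, y, z in rad, then the shift along the world's x, y, z in m, then the opening, from 0 (shut) to 1 (fully open). A call has 1 to 12 rows; each row shifts and turns the pose as measured when the row begins; what a row does not reach is not made up. A row lasts 1/8 s, in which the tool goes at most 62.5 mm and 10.7 degrees, less where a joint would pass 70% of its speed; a pose out of reach is approached as far as the arm can. A call is refused whole if a number of a shift passes 0.0625 or a number of a turn 0.188, either way. A call with a gripper value outside its range is refused whole. The fingers move at their own pace and stop on an object; "grip_force" is the grip in N (left out, the last holds). Time passes only in rows, so rows that do not move let the fingers close. It gives the time, the measured TCP pose, the force and the opening at its end, in the units of the state.
- get_state(): the state, without advancing time (a new reading comes with each control period).
- grab_frame(name): name is "scene" or "top" or "wrist"; returns (picture, depth): 420x560x3 uint8, blue, green, red; 420x560 float32, m along the optical axis (not along the pixel's ray), 0 where there is no reading.
- camera_params(name): a dict with "camera_matrix" (3x3 intrinsics, pixels), "extrinsics" (4x4, takes a point from world to camera coordinates); the wrist camera has in their place "hand_eye" (4x4, takes a point from camera to tool coordinates, whose origin is the TCP and whose axes are the flange's). Camera axes: x right, y up, looking along -z (the intrinsics and any distortion apply to the point x, -y, -z); pixel columns grow to the right and rows downward; lengths in m; the calibration is good to about 2 mm. A picture is of the moment at which its call begins: read the wrist's pose just before it. camera_params takes no time and is no camera call.
- job_done(): hands the job in, once; it reports no verdict.
The state is a dict: "t": time; "q": joint angles; "qd": joint speeds; "joint_efforts": joint torques, N m; "eef_pos": TCP position; "ee_rot": TCP orientation; "force": force on the tool from outside, world axes, zero at the start; "moment": the same for the moment, N m; "width": finger opening in m.
Only numpy, scipy, OpenCV 4.12 (cv2) and the standard library are available. Lean on these libraries where they do the work, as an engineer would, in place of code of your own. Each camera call takes 0.05 s, during which the arm holds its last target.

### The job

Turn the vise's crank clockwise until the sliding jaw holds the clear dry box firmly against the fixed jaw. Then pull the box's stuck lid up by its yellow handle until the seal lets go, without flinging it wide open or lifting the box out of the vise, and hold the lid slightly open, its front edge about 25 mm up. Finish while still holding the lid there by its handle, with the vise still tight and the glassware around it left alone.

Things in the scene. Friction and masses are not known exactly. Their poses are not given: they have to be found in the camera images.
- vise: Green bench vise fixed to the table, bed 110 (x) x 300 (y) x 28 mm high; its jaws stand along its y axis. Origin at the underside, 10 mm towards -y from the bed's middle. The fixed jaw's rubber face is at y = -115 mm, 85 mm high at most; the gearbox with the crank on top is at y = +78 to +144 mm, 72 mm high.
- crank (a joint): Turn of the steel crank on the gearbox, rad, growing clockwise seen from above; starts between 0 and 2, end stop 14. The arm points to the vise's -x at 0 and reaches 45 mm from the vertical axis. One turn (6.28) slides the jaw 24 mm. Pad, box and fixed jaw meet at about 6.0 rad; 7.5 grips firmly, anything from 7.0 up will do. Friction, about 5 N at the red grip, keeps it where it is left.
- crank_grip: Upright red grip at the end of the crank arm, a cylinder 18 mm in diameter and 56 mm tall that spins freely on the arm, so that it can be pinched from above and led in a circle without turning the hand. Origin at its centre, 121 mm above the table; the arm lies up to 33 mm below the centre.
- crank_axis (a point): Point on the crank's vertical axis at the height of the red grip's centre.
- vise_pad: Rubber-faced sprung pad, 80 wide x 46 high x 8 mm thick, on the sliding jaw; it presses on the box's side, giving 8 N per mm (up to 10 mm), some 45 N with the crank at 7.5 rad. Origin at its lower middle; it moves along the vise's y axis.
- drybox: Clear plastic box, 130 (x) x 100 (y) x 75 mm high, loose on the vise's bed between the jaws, with vials inside and a blue lid on top; about 0.8 kg with lid. Origin at the centre of its underside, x towards the lid's hinge. Before clamping it stands 3 to 10 mm from the fixed jaw and slightly turned. Unclamped, it would come up with the lid.
- lid_pull: Yellow bar handle of the lid, a round bar 12 mm in diameter along the box's y axis, 76 mm between its two posts, near the front (-x) edge of the lid. Origin at the bar's centre; 32 mm above the lid's top; 112 mm from the hinge horizontally and 40 mm above it when shut. Fixed to the lid.
- lid_hinge (a point): Middle of the lid's hinge axis, which runs along the box's y axis at the top of its far (+x) wall.
- lid (a joint): Opening angle of the blue lid, rad: 0 shut, growing as the front edge rises, stop at 0.45. The front edge is 134 mm from the hinge, so 0.19 rad is 25 mm. The seal holds until about 13 to 15 N is pulled up at the handle; past that its pull drops to about a third by 0.05 rad. Let go, the lid falls shut and sticks again.
- beaker: Glass beaker, 68 mm across and 90 mm tall, a bystander; origin under its centre.
- reagent: Amber reagent bottle with white cap, 60 mm across and 130 mm tall, a bystander; origin under its centre.
- flask: Green-tinted conical flask, 76 mm across and 113 mm tall, a bystander; origin under its centre.
There are look-alikes about, which are no part of the job. Of the things that look like the drybox, the larger one is meant.

How it is judged:
On the way, in this order (a step that is already met when the one before it is completed fails the run):
1. the box is clamped: the vise's pad presses on it with more than 20 N (contact force between vise_pad and drybox above 20 N), for 0.3 s.
2. the lid is broken free of its seal by its handle while the box is clamped (value of joint lid above 0.06 rad and contact force between the fingers and lid_pull above 0.5 N and contact force between vise_pad and drybox above 15 N), for 0.1 s.
At the end, for the whole second after the job is handed in: The lid is held still by its handle in the gripper, open 0.11 to 0.28 rad (front edge some 15 to 37 mm up); the vise pad presses on the box with more than 15 N; the box stands upright (within 0.06 rad) on the vise's bed (not more than 8 mm above it) (value of joint lid between 0.11 and 0.28 rad and velocity of joint lid between -0.1 and 0.1 rad/s and contact force between the fingers and lid_pull above 0.5 N and contact force between vise_pad and drybox above 15 N and z of drybox in the frame of vise below 0.036 m and angle between drybox's own z axis and vertical below 0.06 rad); the arm keeps its last pose, push and grip.
It fails at once if the lid is flung open beyond 0.4 rad (front edge about 53 mm up) (value of joint lid above 0.4 rad).
It fails at once if the box is lifted more than 15 mm off the vise's bed (z of drybox in the frame of vise above 0.043 m).
It fails at once if the glassware is disturbed: moved more than 30 mm (distance of any of beaker, reagent, flask from where it was at the start of the episode above 0.03 m).
It also fails if it takes over 48 s, if anything falls off the work surface, if the arm or the gripper's body presses on something with over 40 N, if the wrist force passes 120 N, or if a joint passes its speed limit or range.

## Working session

There is one attempt and no reset: what is moved stays moved. The work goes in short steps, Python scripts to look and compute and a tool call to move; the robot and the scene stay as the last step left them, time stands still between calls to the robot, and variables do not carry over. Pictures are saved under pics/ and viewed, and the job is handed in when it is done.

Besides the shell and the picture viewer there is one more tool, called after "Emit:" by a JSON object that holds its "method" and its "body", one argument or row to a line. play_rows: Moves the arm, as the interface text tells. Its arguments: {"type":"object","properties":{"targets":{"type":"array","items":{"type":"array","items":{"type":"number"}}},"grip_force":{"type":"number"}},"required":["targets"]}

```bash
mkdir -p pics; ls; cat > h.py <<'E'
from station import *
import numpy as np, cv2
def px2w(name,u,v,d,state=None):
    p=camera_params(name);K=np.array(p["camera_matrix"]);E=np.array(p["extrinsics"])
    x=(u-K[0,2])/K[0,0]*d;y=(v-K[1,2])/K[1,1]*d
    c=np.array([x,-y,-d,1]);return (np.linalg.inv(E)@c)[:3]
E
python3 - <<'E'
from h import *
s=get_state();print(s)
for n in ("scene","top"):
    im,d=grab_frame(n);cv2.imwrite(f"pics/{n}0.png",im);np.save(f"{n}0.npy",d)
    print(camera_params(n))
E
```

```text
pics
{'t': 0.0, 'q': array([ 1.43311537e+00,  3.59388682e-01,  1.10420572e-02, -3.50241607e-04,
       -1.22410615e+00, -2.88069035e-01]), 'qd': array([-2.01983693e-03,  8.61084047e-06, -1.54608439e-03,  3.42097212e-04,
       -1.84949176e-03,  3.85249068e-04]), 'joint_efforts': array([-7.85475295e-04, -5.82718956e+01,  2.93055832e+01,  6.99716449e+00,
        6.88796034e-03, -1.61645589e-04]), 'eef_pos': array([0.27862362, 0.61428136, 0.23661419]), 'ee_rot': array([ 3.13991092e+00, -1.54963799e-04, -4.25869146e-01]), 'force': array([-0.16814301, -0.53545167, -0.11783644]), 'moment': array([-2.25889525e-02, -3.17461793e-05, -1.99128743e-03]), 'width': 0.08771206995635618}
{'camera_matrix': array([[524.41320085,   0.        , 294.59524391],
       [  0.        , 524.41320085, 206.34840718],
       [  0.        ,   0.        ,   1.        ]]), 'extrinsics': array([[-0.14095404,  0.98992384,  0.01351863,  0.08317577],
       [-0.75697373, -0.11656504,  0.64296451,  0.33850092],
       [ 0.6380617 ,  0.0803952 ,  0.76577665, -1.57644742],
       [ 0.        ,  0.        ,  0.        ,  1.        ]])}
{'camera_matrix': array([[420.8021784 ,   0.        , 283.46840414],
       [  0.        , 420.8021784 , 201.91776357],
       [  0.        ,   0.        ,   1.        ]]), 'extrinsics': array([[ 0.01001269, -0.99973101,  0.02092021, -0.03345118],
       [ 0.99804493,  0.01128219,  0.06147375, -0.56597905],
       [-0.06169324,  0.0202638 ,  0.99788943, -1.25111115],
       [ 0.        ,  0.        ,  0.        ,  1.        ]])}
```

View pics/scene0.png

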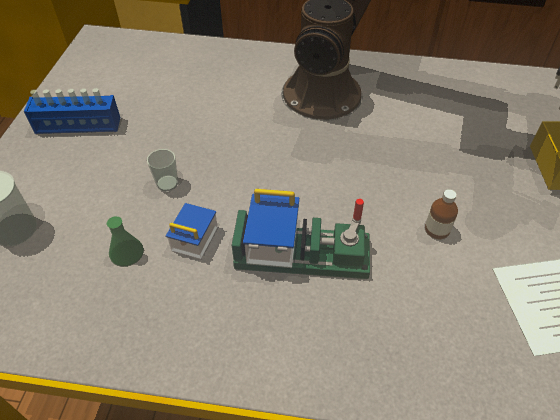

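View pics/top0.png

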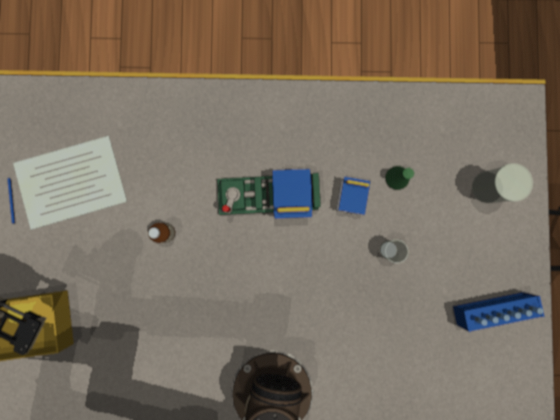

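The scene image shows two blue-lidded boxes: the one in the green vise at scene (272,220) / top (292,193), and a smaller one at scene (193,230) / top (353,196). The larger one, standing in the vise, fits the description. The red crank grip is at scene (359,208) / top (226,209). I'll confirm this in enlarged crops.

```bash
python3 - <<'E'
import cv2
a=cv2.imread("pics/scene0.png")[170:290,220:390];cv2.imwrite("pics/sc_crop.png",cv2.resize(a,None,fx=4.5,fy=4.5,interpolation=2))
a=cv2.imread("pics/top0.png")[155:235,205:335];cv2.imwrite("pics/top_crop.png",cv2.resize(a,None,fx=6,fy=6,interpolation=2))
E
```

```text
(no output)
```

View pics/sc_crop.png

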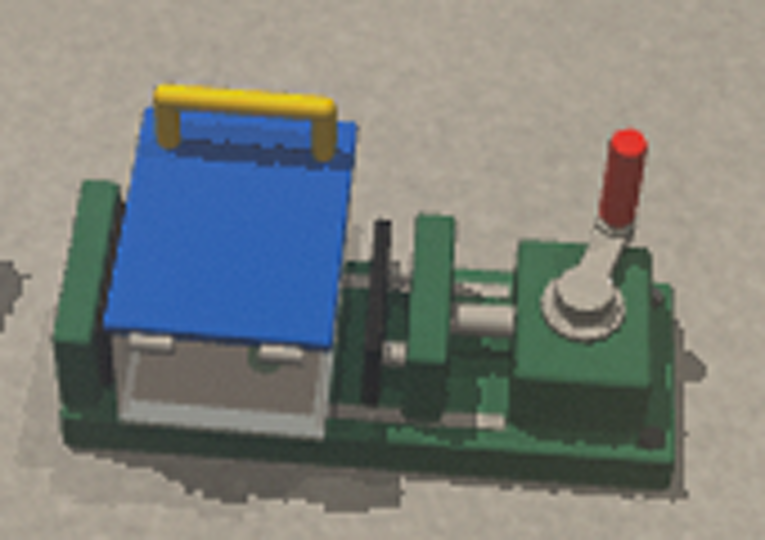

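View pics/top_crop.png

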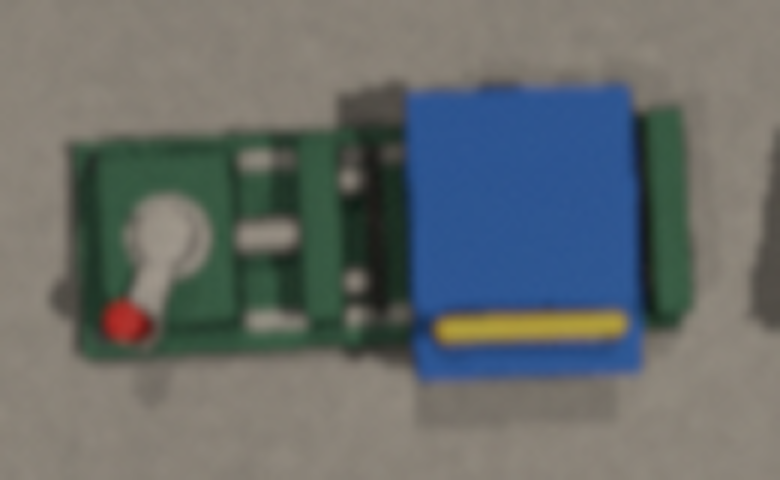

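The crops confirm it: the larger box stands between the jaws, with its yellow bar at scene-crop (160..333, 98..107) and the red grip top at (628,143). Next I'll turn these pixels into positions.

```bash
cat > m.py <<'E'
from h import *
def cloud(n,im,d):
    p=camera_params(n);K=np.array(p["camera_matrix"]);E=np.linalg.inv(np.array(p["extrinsics"]))
    v,u=np.mgrid[:420,:560];X=np.stack([(u-K[0,2])/K[0,0]*d,-(v-K[1,2])/K[1,1]*d,-d,np.ones_like(d)],-1)
    return (X@E.T)[...,:3]
def ray(n,u,v,z):
    p=camera_params(n);K=np.array(p["camera_matrix"]);E=np.linalg.inv(np.array(p["extrinsics"]))
    r=E[:3,:3]@np.array([(u-K[0,2])/K[0,0],-(v-K[1,2])/K[1,1],-1]);o=E[:3,3]
    return o+r*(z-o[2])/r[2]
E
python3 - <<'E'
from m import *
np.set_printoptions(precision=4,suppress=True)
for n in("scene","top"):
    im=cv2.imread(f"pics/{n}0.png");d=np.load(f"{n}0.npy");P=cloud(n,im,d)
    b,g,r=[im[...,i].astype(int) for i in range(3)]
    roi=np.zeros(d.shape,bool)
    if n=="scene":roi[170:290,225:390]=1
    else: roi[155:235,205:325]=1
    for nm,m in(("red",(r>120)&(g<70)&(b<70)),("yel",(r>130)&(g>110)&(b<90)),("blue",(b>130)&(r<80)),("green",(g>r+20)&(g>b+8))):
        m=m&roi&(d>0);Q=P[m]
        print(n,nm,m.sum(),"med",np.median(Q,0),"min",np.percentile(Q,3,axis=0),"max",np.percentile(Q,97,axis=0))
        if nm in("yel","blue"):
            print("  rect",cv2.minAreaRect(Q[:,:2].astype(np.float32)*1000))
        if nm=="green":
            for lo,hi in((.02,.035),(.065,.078),(.079,.09)):
                q=Q[(Q[:,2]>lo)&(Q[:,2]<hi)]
                if len(q)>5:print("  ",lo,len(q),cv2.minAreaRect(q[:,:2].astype(np.float32)*1000))
f=4.5
S=lambda x,y:(x/f+220-.39,y/f+170-.39)
print("scene grip top",ray("scene",*S(628,143),.149)," hub",ray("scene",*S(583,295),.088))
print("handle",ray("scene",*S(161,98),.145),ray("scene",*S(333,107),.145))
T=lambda x,y:(x/6+205-.42,y/6+155-.42)
print("top grip",ray("top",*T(124,321),.149),"hub",ray("top",*T(167,236),.085))
print("handle",ray("top",*T(438,330),.145),ray("top",*T(627,322),.145))
E
```

```text
scene red 36 med [0.5414 0.1286 0.1491] min [0.5321 0.1221 0.1459] max [0.5466 0.1349 0.151 ]
scene yel 163 med [ 0.5406 -0.0536  0.1486] min [ 0.5329 -0.0943  0.1441] max [ 0.545  -0.0148  0.1523]
  rect ((473.9668273925781, -57.99190902709961), (144.7008514404297, 86.29878997802734), 3.409580945968628)
scene blue 2137 med [ 0.5962 -0.0517  0.1119] min [ 0.5241 -0.1007  0.1087] max [ 0.6491 -0.0024  0.1149]
  rect ((585.1301879882812, -52.14756393432617), (136.72959899902344, 105.385986328125), 2.92089581489563)
scene green 1565 med [0.6037 0.0802 0.0728] min [ 0.5409 -0.1284  0.0256] max [0.6401 0.1594 0.0871]
   0.02 423 ((589.2408447265625, 18.570709228515625), (110.98884582519531, 296.9229431152344), 3.2707595825195312)
   0.065 568 ((583.3139038085938, 118.19102478027344), (85.38837432861328, 64.61373901367188), 3.237290382385254)
   0.079 569 ((593.231689453125, -39.176414489746094), (97.6261215209961, 185.62818908691406), 3.5427439212799072)
top red 29 med [0.5399 0.1323 0.1482] min [0.5341 0.1246 0.0769] max [0.5457 0.1419 0.1537]
top yel 109 med [ 0.5393 -0.0507  0.1491] mi
[... 358 characters left out ...]
.84071946144104)
top green 1106 med [0.5879 0.0868 0.0725] min [ 0.5349 -0.1244  0.0251] max [0.635  0.1623 0.0876]
   0.02 305 ((588.8592529296875, 22.574798583984375), (103.8715591430664, 289.99932861328125), 3.4069154262542725)
   0.065 400 ((586.1666259765625, 98.114013671875), (84.53823852539062, 112.97380065917969), 0.4434703588485718)
   0.079 372 ((593.10693359375, -34.92835998535156), (92.58650970458984, 184.04971313476562), 3.0997159481048584)
scene grip top [0.5401 0.1286 0.149 ]  hub [0.5857 0.1165 0.088 ]
handle [ 0.5423 -0.0939  0.145 ] [ 0.5354 -0.0119  0.145 ]
top grip [0.5398 0.1319 0.149 ] hub [0.5834 0.1198 0.085 ]
handle [ 0.5375 -0.0091  0.145 ] [ 0.542  -0.0945  0.145 ]
```

The geometry is clear. The vise is yawed about +0.057 rad, the crank axis is near (0.584, 0.119), the grip near (0.540, 0.130) and the crank near 0.3 rad. I'll go above the grip with the jaws opening along x.

Emit:
{"method": "play_rows", "body": {
  "targets": [
    [0,0,-0.12,0.029,-0.054,-0.003,1],
    [0,0,-0.12,0.029,-0.054,-0.003,1],
    [0,0,-0.12,0.029,-0.054,-0.003,1],
    [0,0,-0.12,0.029,-0.054,-0.003,1],
    [0,0,-0.12,0.029,-0.054,-0.003,1],
    [0,0,-0.12,0.029,-0.054,-0.003,1],
    [0,0,-0.12,0.029,-0.054,-0.003,1],
    [0,0,-0.12,0.029,-0.054,-0.003,1],
    [0,0,-0.12,0.029,-0.054,-0.003,1]
  ],
  "grip_force": 30
}}

```text
t: 1.23
eef_pos: [0.5397, 0.1194, 0.2057]
ee_rot: [3.136, -0.001, -1.533]
force: [0.9, 1.0, 0.1]
width: 0.0874
```

```bash
python3 - <<'E'
from m import *
from scipy.spatial.transform import Rotation as R
np.set_printoptions(precision=4,suppress=True)
s=get_state();im,d=grab_frame("wrist");cv2.imwrite("pics/w1.png",im)
p=camera_params("wrist");K=np.array(p["camera_matrix"]);H=np.array(p["hand_eye"]);print(K,H,s["eef_pos"],s["ee_rot"])
b,g,r=[im[...,i].astype(int) for i in range(3)]
m=(r>110)&(g<70)&(b<70)&(d>0)
v,u=np.nonzero(m);dd=d[m];X=np.stack([(u-K[0,2])/K[0,0]*dd,-(v-K[1,2])/K[1,1]*dd,-dd,np.ones_like(dd)],-1)
W=(X@H.T)[:,:3]@R.from_euler("xyz",s["ee_rot"]).as_matrix().T+s["eef_pos"]
print(m.sum(),u.mean(),v.mean());t=W[W[:,2]>.143];print(np.percentile(W,[3,50,97],axis=0),len(t),t.mean(0),np.percentile(t,[2,98],axis=0))
E
```

```text
[[342.7767   0.     278.6318]
 [  0.     342.7767 217.0232]
 [  0.       0.       1.    ]] [[-0.001   0.9604  0.2785  0.074 ]
 [ 1.      0.0009  0.0005  0.0013]
 [ 0.0002  0.2785 -0.9604 -0.1471]
 [ 0.      0.      0.      1.    ]] [0.5397 0.1194 0.2057] [ 3.1363 -0.0014 -1.533 ]
240 278.2291666666667 251.9125
[[0.5312 0.1237 0.1465]
 [0.5383 0.1277 0.1487]
 [0.5448 0.1386 0.1501]] 238 [0.5382 0.1278 0.1486] [[0.5312 0.1237 0.1465]
 [0.5453 0.1388 0.1501]]
```

View pics/w1.png

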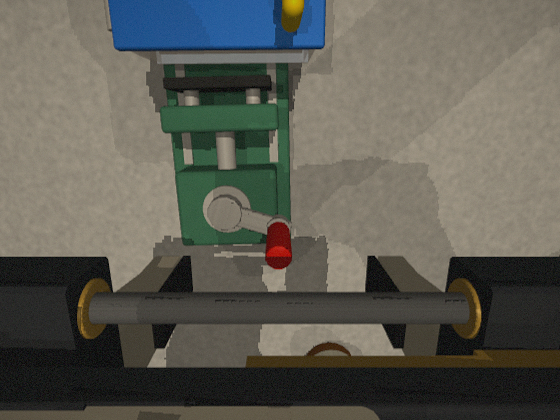

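The wrist view shows the grip's top at about (279,258), which puts it at (0.539, 0.130). I'll descend over it and close.

Emit:
{"method": "play_rows", "body": {
  "targets": [
    [0,0,0.0,0.0,0.0105,-0.02,1],
    [0,0,0,0,0,-0.033,1],
    [0,0,0,0,0,-0.033,1],
    [0,0,0,0,0,0,0],
    [0,0,0,0,0,0,0],
    [0,0,0,0,0,0,0],
    [0,0,0,0,0,0,0]
  ]
}}

```text
t: 2.15
eef_pos: [0.5435, 0.1216, 0.1195]
ee_rot: [3.138, -0.003, -1.549]
force: [-0.4, 0.1, 0.6]
width: 0.0536
```

Emit:
{"method": "play_rows", "body": {
  "targets": [
    [0,0,0.0,-0.004,0.008,0,0],
    [0,0,0,0,0,0,0],
    [0,0,0,0,0,0,0],
    [0,0,0,0,0,0,0]
  ]
}}

```text
t: 2.65
eef_pos: [0.5394, 0.1308, 0.1209]
ee_rot: [3.139, -0.001, -1.548]
force: [-0.9, -0.5, 0.4]
width: 0.0176
```

```bash
cat > circ.py <<'E'
from station import *
import numpy as np,sys
def plan(step,n,c=(.584,.119),R=.045):
    p=get_state()["eef_pos"];ph=np.arctan2(p[1]-c[1],p[0]-c[0]);q=p[:2]
    print("phi",ph,"r",np.hypot(p[0]-c[0],p[1]-c[1]),"crank(mod2pi)",(np.pi+.057-ph)%(2*np.pi))
    for i in range(1,n+1):
        a=ph-step*i;t=np.array([c[0]+R*np.cos(a),c[1]+R*np.sin(a)]);print(np.round(t-q,4).tolist());q=t
if __name__=="__main__": plan(float(sys.argv[1]),int(sys.argv[2]),(float(sys.argv[3]),float(sys.argv[4])) if len(sys.argv)>3 else (.584,.119))
E
python3 circ.py .2 6
```

```text
phi 2.883123248835587 r 0.04615403617145865 crank(mod2pi) 0.31546940475420593
[0.0043, 0.0081]
[0.0048, 0.0076]
[0.0062, 0.0065]
[0.0074, 0.0052]
[0.0082, 0.0036]
[0.0088, 0.0019]
```

Emit:
{"method": "play_rows", "body": {
  "targets": [
    [0,0,0,0.0035,0.008,0,0],
    [0,0,0,0.005,0.0075,0,0],
    [0,0,0,0.006,0.0065,0,0],
    [0,0,0,0.0075,0.005,0,0],
    [0,0,0,0.008,0.0035,0,0],
    [0,0,0,0.009,0.002,0,0]
  ]
}}

```text
t: 3.4
eef_pos: [0.5708, 0.1623, 0.1209]
ee_rot: [3.125, -0.005, -1.551]
force: [-6.6, 4.4, 4.0]
width: 0.0171
```

```bash
python3 circ.py .25 8; python3 -c "
from station import *;print(get_state()['force'])"
```

```text
phi 1.8676674453752415 r 0.045280802298246894 crank(mod2pi) 1.3309252082145515
[0.0111, 0.0017]
[0.0112, -0.0009]
[0.0106, -0.0036]
[0.0094, -0.0061]
[0.0076, -0.0083]
[0.0053, -0.0099]
[0.0027, -0.0109]
[-0.0001, -0.0112]
[-6.55085651  4.3907946   4.02563569]
```

Emit:
{"method": "play_rows", "body": {
  "targets": [
    [0,0,0,0.012,0.0025,0,0],
    [0,0,0,0.012,-0.0005,0,0],
    [0,0,0,0.011,-0.003,0,0],
    [0,0,0,0.01,-0.0055,0,0],
    [0,0,0,0.008,-0.0075,0,0],
    [0,0,0,0.006,-0.0095,0,0]
  ]
}}

```text
t: 4.15
eef_pos: [0.6245, 0.1367, 0.1205]
ee_rot: [3.111, -0.009, -1.55]
force: [-7.9, 2.6, 5.7]
width: 0.0173
```

```bash
python3 circ.py .25 8; python3 -c "
from station import *;print(get_state()['force'])"
```

```text
phi 0.4128839260463295 r 0.044199280375077345 crank(mod2pi) 2.7857087275434633
[0.0039, -0.0104]
[0.0004, -0.0112]
[-0.0024, -0.011]
[-0.005, -0.01]
[-0.0073, -0.0085]
[-0.0092, -0.0064]
[-0.0105, -0.0039]
[-0.0112, -0.0012]
[-7.88577676  2.5771596   5.71315062]
```

```bash
python3 -c "
import numpy as np
P=np.array([[.5394,.1308],[.5708,.1623],[.6245,.1367]])
A=np.c_[2*P,np.ones(3)];s=np.linalg.solve(A,(P**2).sum(1));print(s[:2],np.sqrt(s[2]+s[0]**2+s[1]**2))"
python3 circ.py .25 6 .583 .1195
```

```text
[0.58299006 0.11874848] 0.04522534992128788
phi 0.3937558231031366 r 0.04492283956892213 crank(mod2pi) 2.804836830486656
[0.0031, -0.0108]
[0.0002, -0.0112]
[-0.0026, -0.0109]
[-0.0052, -0.0099]
[-0.0075, -0.0084]
[-0.0093, -0.0062]
```

Emit:
{"method": "play_rows", "body": {
  "targets": [
    [0.008,0.003,0,0.003,-0.0115,0,0],
    [0.008,0.003,0,0.0,-0.012,0,0],
    [0.008,0.003,0,-0.0025,-0.0115,0,0],
    [0.004,0,0,-0.005,-0.0105,0,0],
    [0,0,0,-0.0075,-0.009,0,0],
    [0,0,0,-0.0095,-0.0065,0,0]
  ]
}}

```text
t: 4.9
eef_pos: [0.6077, 0.0819, 0.1209]
ee_rot: [3.113, 0.031, -1.549]
force: [5.8, 1.2, -5.3]
width: 0.0171
```

```bash
python3 circ.py .25 6 .583 .119; python3 -c "
from station import *;print(get_state()['force'])"
```

```text
phi -0.9830832363413629 r 0.044590251059793515 crank(mod2pi) 4.181675889931156
[-0.0098, -0.0053]
[-0.011, -0.0024]
[-0.0112, 0.0004]
[-0.0108, 0.0032]
[-0.0096, 0.0057]
[-0.0079, 0.0079]
[ 5.75154263  1.20878598 -5.28196952]
```

Emit:
{"method": "play_rows", "body": {
  "targets": [
    [0.005,-0.006,0,-0.0105,-0.0055,0,0],
    [0.005,-0.006,0,-0.012,-0.0025,0,0],
    [0.005,-0.006,0,-0.012,0.0005,0,0],
    [0.005,-0.006,0,-0.0115,0.003,0,0],
    [0,-0.006,0,-0.01,0.0055,0,0],
    [0,0,0,-0.008,0.008,0,0]
  ]
}}

```text
t: 5.65
eef_pos: [0.55, 0.0886, 0.1208]
ee_rot: [-3.126, 0.047, -1.547]
force: [4.2, -5.4, -1.2]
width: 0.0173
```

```bash
python3 circ.py .25 6 .583 .119; python3 -c "
from station import *;print(get_state()['force'])"
```

```text
phi -2.396366732782239 r 0.04487576775629395 crank(mod2pi) 5.594959386372032
[-0.0066, 0.009]
[-0.0041, 0.0105]
[-0.0013, 0.0111]
[0.0015, 0.0111]
[0.0042, 0.0104]
[0.0066, 0.0091]
[ 4.16148051 -5.38888935 -1.2247777 ]
```

Emit:
{"method": "play_rows", "body": {
  "targets": [
    [-0.01,0.004,0,-0.0075,0.0095,0,0],
    [-0.01,0.004,0,-0.0045,0.011,0,0],
    [-0.01,0.004,0,-0.0015,0.012,0,0],
    [-0.01,0.004,0,0.0015,0.012,0,0],
    [-0.005,0,0,0.004,0.011,0,0]
  ]
}}

```text
t: 6.28
eef_pos: [0.5424, 0.1396, 0.1208]
ee_rot: [3.139, -0.007, -1.549]
force: [2.3, -9.7, 1.0]
width: 0.0173
```

```bash
python3 circ.py .2 6 .583 .119; python3 -c "
from station import *;print(get_state()['force'])"
```

```text
phi 2.672287050968724 r 0.04554306147319857 crank(mod2pi) 0.5263056026210688
[0.0053, 0.0073]
[0.0063, 0.0065]
[0.0074, 0.0051]
[0.0083, 0.0035]
[0.0088, 0.0018]
[0.009, 0.0]
[ 2.2685249  -9.67712505  1.01148941]
```

Emit:
{"method": "play_rows", "body": {
  "targets": [
    [0,0,0,0.006,0.008,0,0],
    [0,0,0,0.007,0.007,0,0],
    [0,0,0,0.008,0.0055,0,0],
    [0,0,0,0.009,0.004,0,0]
  ]
}}

```text
t: 6.78
eef_pos: [0.5655, 0.1608, 0.1207]
ee_rot: [3.124, -0.014, -1.552]
force: [-10.1, 0.7, 8.8]
width: 0.0173
```

```bash
python3 circ.py .2 6 .583 .119; python3 -c "
from station import *;print(get_state()['force'])"
```

```text
phi 1.9669386536892528 r 0.04532075018781668 crank(mod2pi) 1.2316539999005403
[0.0087, 0.0023]
[0.0089, 0.0009]
[0.0089, -0.0009]
[0.0086, -0.0027]
[0.0079, -0.0043]
[0.0068, -0.0058]
[-10.07054      0.7360868    8.80686387]
```

Emit:
{"method": "play_rows", "body": {
  "targets": [
    [0,0,0,0.009,0.0025,0,0],
    [0,0,0,0,0,0,0],
    [0,0,0,0,0,0,0.6],
    [0,0,0,0,0,0,0.6],
    [0,0,0,0,0,0,0.6],
    [0,0,0,0,0,0.02,0.8],
    [0,0,0,0,0,0.045,1],
    [0,0,0,0,0,0.03,1]
  ]
}}

```text
t: 7.78
eef_pos: [0.5713, 0.1622, 0.2145]
ee_rot: [3.115, -0.018, -1.553]
force: [0.3, 0.0, 0.1]
width: 0.0716
```

```bash
python3 - <<'E'
from m import *
s=get_state();print(s['eef_pos'],s['ee_rot'],s['force'])
for n in ("scene","top"):
    im,d=grab_frame(n);cv2.imwrite(f"pics/{n}1.png",im);np.save(f"{n}1.npy",d)
a=cv2.imread("pics/scene1.png")[150:290,220:390];cv2.imwrite("pics/sc1_crop.png",cv2.resize(a,None,fx=4,fy=4,interpolation=2))
E
```

```text
[0.57130743 0.16215709 0.21451159] [ 3.11517801 -0.01754384 -1.5525295 ] [0.26782871 0.04067211 0.08658321]
```

View pics/sc1_crop.png

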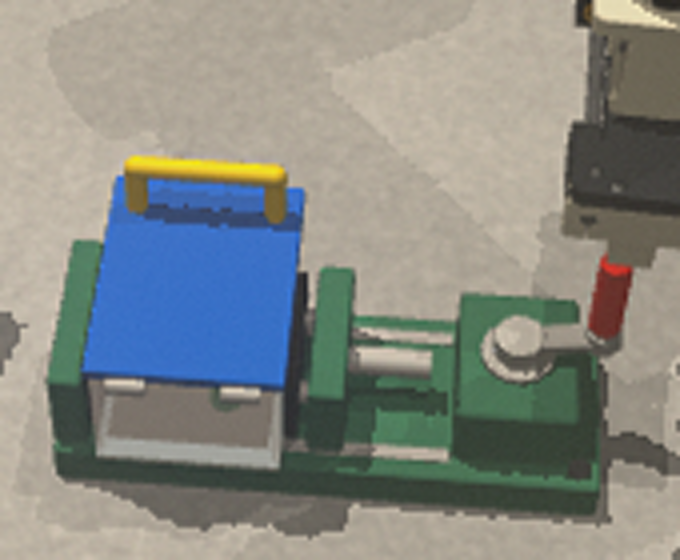

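The box now sits against the fixed jaw with the pad pressed on it. The handle is at crop (127..287, 160..178). I'll measure it there.

```bash
python3 - <<'E'
from m import *
np.set_printoptions(precision=4,suppress=True)
for n in("scene","top"):
    im=cv2.imread(f"pics/{n}1.png");d=np.load(f"{n}1.npy");P=cloud(n,im,d)
    b,g,r=[im[...,i].astype(int) for i in range(3)]
    roi=np.zeros(d.shape,bool)
    if n=="scene":roi[170:290,225:390]=1
    else: roi[155:235,205:325]=1
    m=(r>120)&(g>100)&(b<100)&(r>b+60)&roi&(d>0)&(P[...,2]>.138)&(P[...,2]<.16);Q=P[m]
    print(n,m.sum(),Q.mean(0),np.percentile(Q,[2,98],axis=0));
    y=Q[:,1];print(np.polyfit(y-y.mean(),Q[:,0],1))
    m=(r>120)&(g<70)&(b<70)&roi&(d>0);print("red",P[m].mean(0) if m.any() else None)
E
```

```text
scene 180 [ 0.5421 -0.0603  0.1485] [[ 0.5352 -0.1003  0.1437]
 [ 0.5479 -0.0194  0.1525]]
[-0.0707  0.5421]
red [0.5803 0.1576 0.1465]
top 110 [ 0.5405 -0.0555  0.149 ] [[ 0.5343 -0.0961  0.1431]
 [ 0.5451 -0.0182  0.1533]]
[-0.058   0.5405]
red None
```

Emit:
{"method": "play_rows", "body": {
  "targets": [
    [0.004,-0.005,0.008,-0.006,-0.044,-0.003,1],
    [0.004,-0.005,0.008,-0.006,-0.044,-0.003,1],
    [0.004,-0.005,0.008,-0.006,-0.044,-0.003,1],
    [0.004,-0.005,0.008,-0.006,-0.044,-0.003,1],
    [0.002,-0.005,0.008,-0.006,-0.044,-0.003,1],
    [0,0,0,0,0,0,1]
  ]
}}

```text
t: 8.62
eef_pos: [0.5397, -0.0626, 0.1982]
ee_rot: [-3.139, 0.002, -1.509]
force: [-0.3, 0.6, -0.2]
width: 0.0876
```

```bash
python3 - <<'E'
from m import *
from scipy.spatial.transform import Rotation as R
np.set_printoptions(precision=4,suppress=True)
s=get_state();im,d=grab_frame("wrist");cv2.imwrite("pics/w2.png",im)
p=camera_params("wrist");K=np.array(p["camera_matrix"]);H=np.array(p["hand_eye"]);print(s["eef_pos"],s["ee_rot"])
b,g,r=[im[...,i].astype(int) for i in range(3)]
m=(r>120)&(g>100)&(b<100)&(r>b+60)&(d>0)
v,u=np.nonzero(m);dd=d[m];X=np.stack([(u-K[0,2])/K[0,0]*dd,-(v-K[1,2])/K[1,1]*dd,-dd,np.ones_like(dd)],-1)
W=(X@H.T)[:,:3]@R.from_euler("xyz",s["ee_rot"]).as_matrix().T+s["eef_pos"]
t=W[(W[:,2]>.14)&(W[:,2]<.16)&(W[:,0]<.57)];print(len(t),t.mean(0),np.percentile(t,[2,50,98],axis=0))
print(np.polyfit(t[:,1]-t[:,1].mean(),t[:,0],1))
E
```

```text
[ 0.5397 -0.0626  0.1982] [-3.139   0.0025 -1.5093]
1453 [ 0.5395 -0.0761  0.1484] [[ 0.5335 -0.1004  0.1453]
 [ 0.5395 -0.077   0.1487]
 [ 0.5453 -0.0433  0.1504]]
[-0.0715  0.5395]
```

View pics/w2.png

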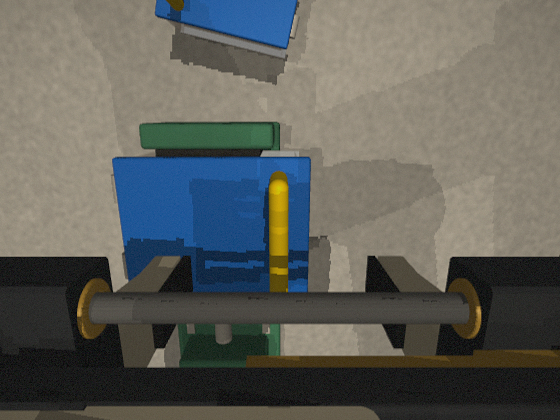

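The wrist view shows the yellow bar at column 279, centred between the jaws. I'll descend and grip.

Emit:
{"method": "play_rows", "body": {
  "targets": [
    [0,0,0,-0.001,0.004,-0.025,1],
    [0,0,0,0,0,-0.025,0.6],
    [0,0,0,0,0,-0.01,0.3],
    [0,0,0,0,0,0,0],
    [0,0,0,0,0,0,0],
    [0,0,0,0,0,0,0],
    [0,0,0,0,0,0,0],
    [0,0,0,0,0,0,0]
  ],
  "grip_force": 40
}}

```text
t: 9.68
eef_pos: [0.5419, -0.0543, 0.1394]
ee_rot: [-3.133, 0.003, -1.506]
force: [-0.3, 0.3, 0.0]
width: 0.0232
```

Emit:
{"method": "play_rows", "body": {
  "targets": [
    [0,0,0,-0.002,0,-0.002,0],
    [0,0,0,0,0,0,0],
    [0,0,0,0,0,0,0],
    [0,0,0,0,0,0,0]
  ]
}}

```text
t: 10.18
eef_pos: [0.5397, -0.0544, 0.1374]
ee_rot: [-3.133, 0.003, -1.506]
force: [-0.4, -0.7, 0.9]
width: 0.0106
```

Gripped at the bar's width. I'll now pull up gently along the hinge arc.

Emit:
{"method": "play_rows", "body": {
  "targets": [
    [0,0.018,0,0.0006,0,0.002,0],
    [0,0.018,0,0.0006,0,0.002,0],
    [0,0.018,0,0.0006,0,0.002,0]
  ]
}}

```text
t: 10.55
eef_pos: [0.5405, -0.0543, 0.1407]
ee_rot: [3.09, 0.008, -1.508]
force: [2.2, 0.4, -7.1]
width: 0.0107
```

Emit:
{"method": "play_rows", "body": {
  "targets": [
    [0,0.02,0,0.0008,0,0.0025,0],
    [0,0.02,0,0.0008,0,0.0025,0],
    [0,0.02,0,0.0008,0,0.0025,0]
  ]
}}

```text
t: 10.92
eef_pos: [0.5437, -0.0541, 0.149]
ee_rot: [3.026, 0.012, -1.508]
force: [2.6, 0.0, -7.0]
width: 0.0112
```

Emit:
{"method": "play_rows", "body": {
  "targets": [
    [0,0.016,0,0.001,0,0.0025,0],
    [0,0.016,0,0.001,0,0.0025,0],
    [0,0.016,0,0.001,0,0.002,0],
    [0,0.01,0,0.001,0,0.001,0],
    [0,0,0,0,0,0,0],
    [0,0,0,0,0,0,0]
  ]
}}

```text
t: 11.68
eef_pos: [0.5474, -0.0538, 0.1569]
ee_rot: [2.962, 0.016, -1.509]
force: [1.7, 0.6, -7.7]
width: 0.0105
```

```bash
python3 - <<'E'
from m import *
np.set_printoptions(precision=4,suppress=True)
s=get_state();print(s['eef_pos'],s['ee_rot'],s['force'],s['width'])
im,d=grab_frame("scene");cv2.imwrite("pics/scene2.png",im)
a=im[150:290,220:390];cv2.imwrite("pics/sc2_crop.png",cv2.resize(a,None,fx=4,fy=4,interpolation=2))
P=cloud("scene",im,d);b,g,r=[im[...,i].astype(int) for i in range(3)]
roi=np.zeros(d.shape,bool);roi[170:290,225:300]=1
Q=P[roi&(d>0)&(b>110)&(r<80)&(P[...,2]>.09)]
A=np.c_[Q[:,:2],np.ones(len(Q))];c=np.linalg.lstsq(A,Q[:,2],rcond=None)[0];e=Q[:,2]-A@c;k=abs(e)<.006;c=np.linalg.lstsq(A[k],Q[k,2],rcond=None)[0];print(len(Q),c,"lid angle",np.arctan(-c[0]))
s2=get_state();print(s2['eef_pos'])
E
```

```text
[ 0.5474 -0.0538  0.1569] [ 2.9624  0.0163 -1.5093] [ 1.7229  0.5687 -7.6945] 0.010539766696275927
1087 [-0.1809 -0.0141  0.2288] lid angle 0.17893267378087438
[ 0.5474 -0.0538  0.1568]
```

View pics/sc2_crop.png

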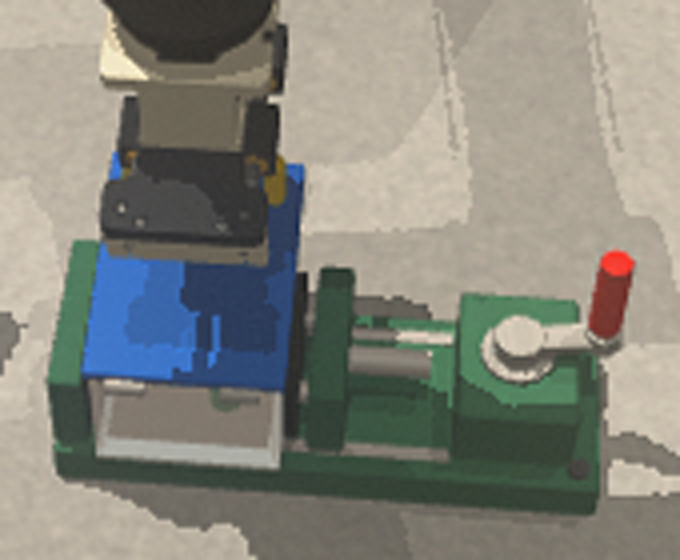

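The picture shows the lid open about 0.18 rad with the gripper on the handle. The box's bottom edge is unchanged at crop (97..280, 455..467), and the crank is where I left it. I'm handing in.

```bash
python3 -c "
from station import *
s=get_state();print(s['eef_pos'],s['force'],s['width'],max(abs(s['qd'])));print(job_done())"
```

```text
[ 0.54736121 -0.05380711  0.15683632] [ 1.06470231  0.5164433  -7.51114037] 0.010788124235088927 0.0027900442173052647
the job is handed in; nothing more can be done
None
```

I clamped the box, broke the lid's seal and handed the job in at about 11.7 s, still holding the lid slightly open. `job_done()` gave no verdict.

- **Vise:** I turned the crank clockwise from about 0.3 rad to an estimated 7.6 rad by leading the red grip in a circle. It stayed there after I let go. The pictures show the box against the fixed jaw with the pad pressed on it. I could not read the pad force itself; at 7.5 rad the description gives about 45 N.
- **Lid:** I gripped the yellow handle and pulled up along the hinge arc in small steps. The depth fit gave a lid angle of 0.179 rad, about 24 mm at the front edge, and the tool's path agreed at roughly 0.18 rad.
- **At hand-in:** The fingers were closed on the bar at 10.8 mm, slightly under its 12 mm diameter, with about 7.5 N of lid load on the tool. The arm was still, and the box's bottom edge in the picture had not moved.
- **Glassware:** I did not measure the beaker, reagent bottle or flask again at the end. The arm passed over that side of the table at height, and no contact showed in the forces I read.

The tool tilted up to 0.05 rad while cranking because I first corrected it about the wrong axes. I fixed that before gripping the handle, and no check failed.

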